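# Close the bench tray and snug its recessed lock knob

### The arm

A 6-joint arm with a two-finger parallel gripper is mounted at the origin on the work surface. World frame = base frame: x ahead of the robot, y to its left, z up, the work surface at z = 0. Lengths are in m, angles in degrees, forces in N, time in s.
With the tool pointing down it reaches from about 0.35 to 0.775 m from the base axis. Payload 7.3 kg.
Tool frame: the origin (TCP) lies between the finger pads; the fingertips stand 17 mm ahead of it and the grasp point (between the pads) lies 2 mm behind it (tip_extent is the distance from the TCP to the fingertips, in m); y points along the fingers, z is the direction in which the jaws open and shut, and the axes are right-handed (so a half turn about y gives the same grasp; the last joint's range is limited). The gripper opens to 92 mm and grips with 3 to 60 N. Pads are 19 mm wide; open, the fingers measure 130 mm over their backs; the gripper's body (75 mm by 190 mm) begins 47 mm behind the grasp point.
Start: joints at [65.546, 19.595, 87.324, -0, 73.075, -8.365], TCP at [0.145, 0.504, 0.244] pointing down, gripper open.
Joint ranges: [-145.02, 145.02], [-44.19, 115.74], [2.07, 154.8], [-57.11, 237.11], [16.16, 152.29], [-177.93, 177.93]. Speed limits (degrees/s): [147.25, 147.25, 180, 180, 180, 180].

### API

Orientations are given as a 3x3 rotation matrix whose columns are the frame's x, y, z axes.
In Python, from workcell import sense, get_image, finish_job, masks_of, tip_of, tip_extent gives the robot as it stands.
- The arm moves only by the shell command python3 -m pendant 'ROWS'. ROWS is JSON, a list of rows, each a list of 3 entries, a list of its own where there are three numbers: the shift along the tool's x, y, z in m, then the turn, a rotation vector about the tool's x, y, z in degrees, then the opening, from 0 (shut) to 1 (fully open). A call has 1 to 12 rows; each row is the pose to reach, as a shift and turn from the pose measured when the call began, along the tool's axes at that moment; what a row does not reach only later rows make up. A row lasts 1/10 s, in which the tool goes at most 50 mm and 8.59 degrees, less where a joint would pass 70% of its speed; a pose out of reach is approached as far as the arm can. A call with a gripper value outside its range is refused whole. The fingers move at their own pace and stop on an object; the grip force is fixed at half the most. Time passes only in rows, so rows that repeat a pose let the fingers close. It gives the time, the measured TCP pose, the force and the opening at its end, in the units of the state.
- sense(): the state, without advancing time (a new reading comes with each control period).
- get_image(name): name is "scene" or "top"; returns a dict with "pixels" (480x640x3 uint8, red, green, blue), "fx", "fy", "cx", "cy" (pixels), "cam_to_world" (4x4, takes a point from camera to world coordinates). Camera axes: x right, y up, looking along -z (the intrinsics and any distortion apply to the point x, -y, -z); pixel columns grow to the right and rows downward; lengths in m; the calibration is good to about 2 mm. A picture is of the moment at which its call begins. There is no depth.
- finish_job(): hands the job in, once; it reports no verdict.
Trained networks look in a picture, given as the dict that the camera call returned (one of the last four; its "shot" number tells which), for a name from the list of things; names that differ only in an ending like _2 or _b are one class to them, and where a whole thing is asked for, a point or a joint stands for the part that bears it (a point fixed in the world has none). Each returns a list of dicts, best first, with "conf" (0 to 1); they miss things now and then, are a little off and sometimes report something else, mostly with a low value. They report only what shows in the picture. A call takes as long as a camera call.
- masks_of(picture, name): "pixels" (480x640 bool, what is visible of it).
- tip_of(picture, name): "point" ([x, y, z] in m, in the coordinates of the camera as it stood for that picture, good to about 4 mm: a listed point, or the origin of a listed thing).
The state is a dict: "time_s": time; "joints": joint angles; "dq": joint speeds; "tau": joint torques, N m; "position": TCP position; "eef_rot": TCP orientation; "force": force on the tool from outside, world axes, zero at the start; "ft_torque": the same for the moment, N m; "grip_width": finger opening in m.
Only numpy, scipy, OpenCV 4.12 (cv2) and the standard library are available. Lean on these libraries where they do the work, as an engineer would, in place of code of your own. Each camera call takes 0.05 s, during which the arm holds its last target. There are 200 camera calls.

### The job

Push the bench's pull-out tray fully home, then lock it so that it cannot rattle: turn the orange knob down in the recess of the bench top clockwise until you feel the lock begin to bite on the tray, and go on for about 30 degrees more, without overtightening. Let go of the knob, and leave the things lying on the bench where they are.

Things in the scene. Friction and masses are not known exactly. Their poses are not given: they have to be found in the camera images.
- bench: Low bamboo-slatted bench, 220 deep (its x) x 560 wide (its y) x 100 high; stands fixed on the work surface. Origin at the centre of its underside, z up, its front faces its own -x, towards the robot. The slatted top is at 100 mm. Position and yaw (up to 0.3 rad) vary.
- well_mouth (a point): Centre of the mouth of the round knob recess in the bench top, at the height of the bench top (100 mm), 60 mm behind the bench's front edge and 120 mm to the -y side of its middle. The recess, in a black block, is 80 mm in diameter, straight-walled and 34 mm deep (floor at 66 mm). Axes as the bench.
- knob_grip (a point): Middle of the orange knob's bar grip, on the knob's vertical axis, 18 mm below the bench top. Bar 40 mm long along this point's x, 12 thick along its y, 23 high, its top 8 mm below the bench top; under it a flat disc 42 across, top 2.5 mm over the recess floor. White mark at the +x end. The point turns with the knob. 34 mm from bar to recess wall on either side for a finger. No play.
- knob (a joint): Knob angle, rad; grows clockwise seen from above (tightening); range 0 to 3.4, starts at 0 to 0.5; stays where left. Free friction torque 0.17 N m. The lock starts to bite on the tray at an unknown angle between 0.8 and 2.0, to be felt: beyond it the turning torque grows by 0.19 N m per rad (0.10 N m over the free torque at 30 degrees). The lock finds the tray only when it is home.
- runners: The tray's runners, fixed in the bench, carrying the tray; origin and axes as the bench. The lock's squeeze is the force between bench (with lock) and runners (with tray): 0 up to the bite, then 27 N per rad of knob (14 N at 30 degrees, which is right; 8 to 20 N will do; over 24 N spoils the lock).
- tray (a joint): How far the tray is out, in m: 0 is fully home against its stop, grows as it slides out towards the bench's -x; starts 0.03 to 0.06. Slides with about 2 N of friction.
- tray_handle (a point): Middle of the tray's steel bar handle, 60 mm up, 35 mm in front of the tray's wooden front (that is flush with the bench front when home). Bar about 100 mm long along the bench's y, 11 mm thick; axes as the bench.
- shoehorn: Bystander: stainless shoehorn, 140 x 38 x 10, lying flat on the bench behind the knob. Origin under its middle.
- incense_holder: Bystander: blue ceramic incense holder, 68 across, 36 high, on the bench. Origin at the centre of its underside.
- door_wedge: Bystander: orange plastic door wedge, 90 x 38 x 29, on the bench. Origin under its middle.
- alu_box: Bystander: lidded aluminium box, 78 x 63 x 39, on the bench. Origin at the centre of its underside.

How it is judged:
By the outcome, as a careful person would: the job done as asked, in the order asked, and still so for the second after the job is handed in, with the robot touching nothing.
It also fails if it takes over 72 s, if anything falls off the work surface, if the arm or the gripper's body presses on something with over 40 N, if the wrist force passes 120 N, or if a joint passes its speed limit or range.

## Working session

There is one attempt and no reset: what is moved stays moved. The work goes in short steps, Python scripts to look and compute and a shell command to move; the robot and the scene stay as the last step left them, time stands still between calls to the robot, and variables do not carry over. Pictures are saved under pics/ and viewed, about 8 in all and at most 12, crops included, and the job is handed in when it is done.

```bash
ls; mkdir -p pics; cat > h.py <<'E'
import numpy as np, cv2
from workcell import *
def world(pic,p):
    return (np.array(pic["cam_to_world"])@np.r_[p,1])[:3]
def proj(pic,w):
    c=np.linalg.inv(np.array(pic["cam_to_world"]))@np.r_[w,1]
    return pic["cx"]+pic["fx"]*c[0]/-c[2], pic["cy"]+pic["fy"]*(-c[1])/-c[2]
def ray(pic,u,v):
    M=np.array(pic["cam_to_world"]);d=M[:3,:3]@np.array([(u-pic["cx"])/pic["fx"],-(v-pic["cy"])/pic["fy"],-1]);return M[:3,3],d
def onz(pic,u,v,z):
    o,d=ray(pic,u,v);return o+d*(z-o[2])/d[2]
def save(pic,n): cv2.imwrite("pics/"+n,cv2.cvtColor(pic["pixels"],cv2.COLOR_RGB2BGR))
E
python3 - <<'E'
from h import *
np.set_printoptions(precision=4,suppress=True)
for n in ("top","scene"):
    p=get_image(n); save(p,n+"0.png")
    print(n,p["fx"],p["cx"],p["cy"],[k for k in p if k!="pixels"]);print(np.array(p["cam_to_world"]))
    for t in ("bench","well_mouth","knob_grip","tray_handle","runners","shoehorn","incense_holder","door_wedge","alu_box"):
        r=tip_of(p,t)
        print(t,[(world(p,x["point"]).round(4),round(x["conf"],2)) for x in r[:2]])
s=sense();print(s);print(tip_extent)
E
```

```text
pics
top 593.8435266415735 301.463601770775 224.9439443944206 ['fx', 'fy', 'cx', 'cy', 'cam_to_world', 'shot']
[[ 0.0087  0.9936 -0.1126  0.5547]
 [-0.9999  0.0074 -0.0118  0.0939]
 [-0.0109  0.1127  0.9936  1.1118]
 [ 0.      0.      0.      1.    ]]
bench [(array([ 0.6859, -0.0445, -0.0009]), 0.96)]
well_mouth [(array([ 0.621 , -0.16  ,  0.1004]), 0.76)]
knob_grip [(array([ 0.6165, -0.1555,  0.0765]), 0.56)]
tray_handle [(array([ 0.4965, -0.0208,  0.0622]), 0.75)]
runners [(array([ 0.6835, -0.0435,  0.0025]), 0.67)]
shoehorn [(array([ 0.7416, -0.1406,  0.0993]), 0.98)]
incense_holder [(array([0.6394, 0.0344, 0.0989]), 0.61)]
door_wedge [(array([0.7537, 0.0832, 0.0991]), 0.93)]
alu_box [(array([0.6594, 0.1648, 0.1004]), 0.72)]
scene 488.74385149305635 311.05468289995224 234.37269225781566 ['fx', 'fy', 'cx', 'cy', 'cam_to_world', 'shot']
[[ 0.6001 -0.64    0.4798  1.0537]
 [ 0.7999  0.4856 -0.3526 -0.2056]
 [-0.0073  0.5954  0.8034  0.7591]
 [ 0.      0.      0.      1.    ]]
bench [(array([ 0.6859, -0.0451, -0.0013]), 0.7)]
well_mouth [(array([ 0.6186, -0.1604,  0.0998]), 0.94)]
kno
[... 253 characters left out ...]
313, 0.0996]), 0.61), (array([0.7542, 0.0801, 0.0994]), 0.53)]
door_wedge [(array([0.7504, 0.0811, 0.1014]), 0.75)]
alu_box [(array([0.6591, 0.1653, 0.0987]), 0.84)]
{'time_s': 1.0, 'joints': array([65.5474, 19.594 , 87.3245,  0.0017, 73.0739, -8.3659]), 'dq': array([-0.103 , -0.0088,  0.0996,  0.0731, -0.0541,  0.0422]), 'tau': array([  0.0006, -43.1133, -24.4483,   0.072 ,   0.0485,  -0.    ]), 'position': array([0.1455, 0.5045, 0.2438]), 'eef_rot': array([[ 0.9608,  0.    ,  0.2771],
       [-0.2771,  0.0001,  0.9608],
       [-0.    , -1.    ,  0.0001]]), 'force': array([-0.1522, -0.4442,  0.2596]), 'ft_torque': array([-0.032 ,  0.0357,  0.0035]), 'grip_width': 0.09169256966460397}
0.017
```

View pics/top0.png

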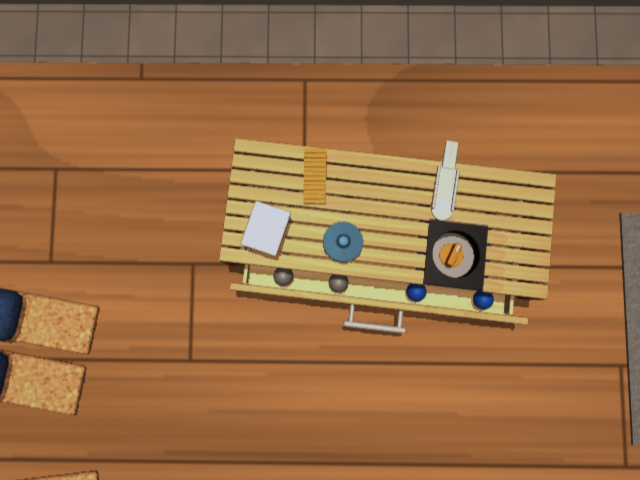

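View pics/scene0.png

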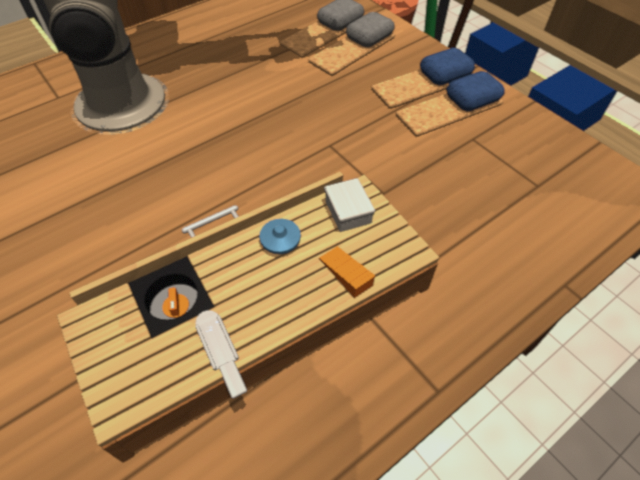

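```bash
python3 - <<'E'
from h import *
# orange bar and yaw from both views
ps=[get_image("top"),get_image("scene")]
for p in ps:
    m=masks_of(p,"knob_grip"); 
    if m:
        k=m[0]["pixels"].astype(np.uint8); print(m[0]["conf"],k.sum(),cv2.minAreaRect(cv2.findNonZero(k)))
    u,v=map(int,proj(p,[.62,-.16,.092])); print(u,v)
    c=p["pixels"][v-45:v+45,u-60:u+60]; 
    cv2.imwrite(f"pics/k{p['shot']}.png",cv2.cvtColor(cv2.resize(c,None,fx=5,fy=5,interpolation=2),cv2.COLOR_RGB2BGR)); print(p['shot'],u-60,v-45)
    m=masks_of(p,"bench")
    if m:
        k=m[0]["pixels"].astype(np.uint8); print("bench",cv2.minAreaRect(cv2.findNonZero(k)))
im=[cv2.imread(f"pics/k{p['shot']}.png") for p in ps]
cv2.imwrite("pics/knob.png",cv2.resize(np.vstack([im[0],im[1]]),(400,600)) if 0 else cv2.resize(np.hstack(im),(800,300)))
E
```

```text
0.7 455 ((450.5, 254.5), (23.0, 23.0), 90.0)
456 255
3 396 210
0.59 519 ((173.920654296875, 304.1517028808594), (25.993236541748047, 25.57801055908203), 41.633541107177734)
170 297
4 110 252
bench ((240.63363647460938, 303.27947998046875), (159.3914794921875, 387.2390441894531), 60.29754638671875)
```

Top view: bench at yaw of about -6°, tray out with its bar handle at (375,326), knob at (454,254) in the black block (456,255). Scene view: knob at (174,302), shoehorn at (220,350) right behind the recess, holder (280,236), wedge (347,268), box (350,203).

View pics/knob.png

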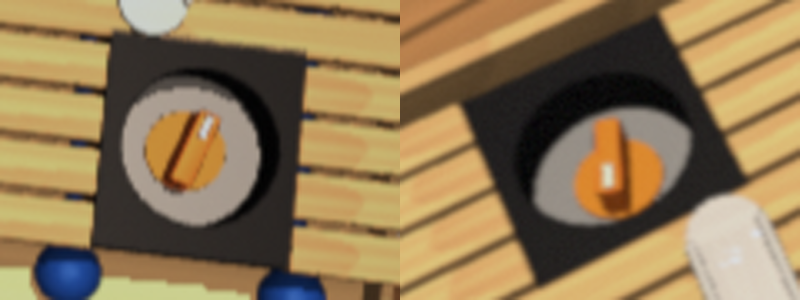

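```bash
python3 - <<'E'
from h import *
np.set_printoptions(precision=4,suppress=True)
p=get_image("top")
for uv in [(235,139),(555,175),(547,298),(220,262)]: print(onz(p,*uv,.1))
for t in("bench","shoehorn"):
    for m in masks_of(p,t)[:1]: print(t,m["conf"],cv2.minAreaRect(cv2.findNonZero(m["pixels"].astype(np.uint8))))
im=p["pixels"].astype(int); 
# handle edge: bar ends by eye
print(onz(p,346,325,.06),onz(p,404,331,.06))
from scipy.spatial.transform import Rotation as R
s=sense(); print(s["position"],s["eef_rot"])
E
```

```text
[0.8196 0.2233 0.1   ]
[ 0.7593 -0.3303  0.1   ]
[ 0.5487 -0.3086  0.1   ]
[0.6048 0.2443 0.1   ]
shoehorn 0.71 ((446.1299743652344, 179.9099884033203), (22.19191551208496, 79.02655029296875), 5.906141757965088)
[0.4986 0.027  0.06  ] [ 0.4892 -0.0741  0.06  ]
[0.1455 0.5045 0.2437] [[ 0.9608  0.      0.2771]
 [-0.2771  0.0001  0.9608]
 [-0.     -1.      0.0001]]
```

Knob crop: in the top view (left) the white mark is at the far-right end (207,125) and the other end at (178,187), so the bar points about -25° in the world. First: push the tray by its handle with closed fingers.

```bash
cat >> h.py <<'E'
from scipy.spatial.transform import Rotation as Rn
def rel(pos,a):
    """shift (m) and turn (deg) in tool axes to TCP pos, tool x at world angle a, pointing down"""
    s=sense();E=np.array(s["eef_rot"]);a=np.radians(a);c,n=np.cos(a),np.sin(a)
    T=np.array([[c,0,-n],[n,0,c],[0,-1,0]])
    return (E.T@(np.array(pos)-s["position"])).round(4),np.degrees(Rn.from_matrix(E.T@T).as_rotvec()).round(2)
E
python3 -c "
from h import *
print(rel([.447,-.019,.2],-6))"
python3 -m pendant '[[[0.435,0.044,-0.419],[0,-10,0],0],[[0.435,0.044,-0.419],[0,-10,0],0],[[0.435,0.044,-0.419],[0,-10,0],0],[[0.435,0.044,-0.419],[0,-10,0],0],[[0.435,0.044,-0.419],[0,-10,0],0],[[0.435,0.044,-0.419],[0,-10,0],0],[[0.435,0.044,-0.419],[0,-10,0],0],[[0.435,0.044,-0.419],[0,-10,0],0],[[0.435,0.044,-0.419],[0,-10,0],0],[[0.435,0.044,-0.419],[0,-10,0],0],[[0.435,0.044,-0.419],[0,-10,0],0],[[0.435,0.044,-0.419],[0,-10,0],0]]'
python3 -c "
from h import *
s=sense();print(s['joints'],s['grip_width']);print(rel([.447,-.019,.058],-6))"
```

```text
(array([ 0.4348,  0.0437, -0.4194]), array([-1.000e-02, -1.009e+01,  0.000e+00]))
time_s: 2.65
position: [0.4439, -0.0136, 0.2004]
eef_rot: [[0.994, 0.001, 0.107], [-0.107, 0.0, 0.994], [0.001, -1.0, 0.0]]
force: [1.1, 0.6, 0.2]
grip_width: 0.0019
[-1.16716836e+01  1.36872921e+01  1.03212000e+02  1.77421013e-02
  6.30533635e+01 -9.55570884e+01] 0.0019285112864801605
(array([ 0.0035,  0.1424, -0.0051]), array([-0.01, -0.12,  0.05]))
```

```bash
python3 -m pendant '[[[0.003,0.05,-0.005],[0,0,0],0],[[0.003,0.1,-0.005],[0,0,0],0],[[0.003,0.142,-0.005],[0,0,0],0],[[0.003,0.142,-0.005],[0,0,0],0],[[0.02,0.142,-0.005],[0,0,0],0],[[0.032,0.142,-0.005],[0,0,0],0],[[0.04,0.142,-0.005],[0,0,0],0],[[0.048,0.142,-0.005],[0,0,0],0],[[0.056,0.142,-0.005],[0,0,0],0],[[0.064,0.142,-0.005],[0,0,0],0],[[0.068,0.142,-0.005],[0,0,0],0],[[0.07,0.142,-0.005],[0,0,0],0]]'
python3 - <<'E'
from h import *
p=get_image("scene");save(p,"s1.png")
for q in (p,get_image("top")):
  print([(world(q,x["point"]).round(4),x["conf"]) for x in tip_of(q,"tray_handle")[:1]])
E
```

```text
time_s: 3.85
position: [0.5135, -0.0261, 0.0585]
eef_rot: [[0.994, 0.001, 0.107], [-0.107, 0.0, 0.994], [0.001, -1.0, 0.0]]
force: [-3.0, -0.2, 1.1]
grip_width: 0.0005
[(array([ 0.5306, -0.0295,  0.0568]), 0.98)]
[]
```

View pics/s1.png

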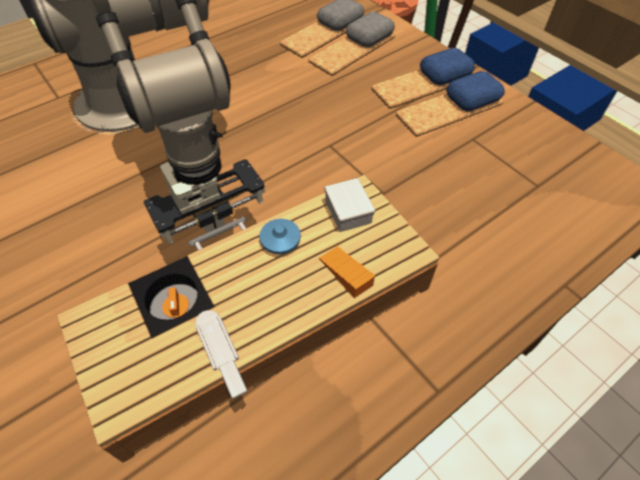

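The tray is nearly in (handle at (218,232), fingers behind it), with about 10 mm left. I'll push on slowly and feel for the stop.

```bash
python3 -m pendant '[[[0.002,0,0],[0,0,0],0],[[0.004,0,0],[0,0,0],0],[[0.006,0,0],[0,0,0],0],[[0.007,0,0],[0,0,0],0],[[0.007,0,0],[0,0,0],0]]'
python3 -m pendant '[[[0.001,0,0],[0,0,0],0],[[0.002,0,0],[0,0,0],0],[[0.003,0,0],[0,0,0],0],[[0.003,0,0],[0,0,0],0]]'
```

```text
time_s: 4.55
position: [0.5204, -0.0268, 0.0584]
eef_rot: [[0.994, 0.001, 0.107], [-0.107, 0.0, 0.994], [0.001, -1.0, 0.0]]
force: [-1.3, 0.3, -1.2]
grip_width: 0.0004
time_s: 4.95
position: [0.5236, -0.0272, 0.0584]
eef_rot: [[0.994, 0.002, 0.107], [-0.107, -0.0, 0.994], [0.002, -1.0, 0.0]]
force: [-1.0, -0.4, -0.2]
grip_width: 0.0006
```

```bash
python3 -m pendant '[[[0.001,0,0],[0,0,0],0],[[0.002,0,0],[0,0,0],0],[[0.002,0,0],[0,0,0],0]]'
python3 -m pendant '[[[0.001,0,0],[0,0,0],0],[[0.002,0,0],[0,0,0],0],[[0.002,0,0],[0,0,0],0]]'
```

```text
time_s: 5.25
position: [0.5254, -0.0273, 0.0583]
eef_rot: [[0.994, 0.001, 0.107], [-0.107, 0.0, 0.994], [0.001, -1.0, 0.0]]
force: [-4.0, 0.1, 1.1]
grip_width: 0.0001
time_s: 5.55
position: [0.5254, -0.0273, 0.0582]
eef_rot: [[0.994, -0.003, 0.106], [-0.106, 0.001, 0.994], [-0.003, -1.0, 0.0]]
force: [-8.9, -0.0, 6.1]
grip_width: 0.0006
```

```bash
python3 -m pendant '[[[-0.03,0,0],[0,0,0],0],[[-0.04,-0.04,0],[0,0,0],0.26],[[-0.04,-0.09,0],[0,0,0],0.26],[[-0.04,-0.12,0],[0,0,0],0.26],[[-0.04,-0.12,0],[0,0,0],0.26]]'
python3 - <<'E'
from h import *
t=get_image("top");s=get_image("scene")
for q in (t,s): print(proj(q,[.6205,-.159,.1]),[(n,world(q,x["point"]).round(4),round(x["conf"],2)) for n in("well_mouth","knob_grip","tray_handle") for x in tip_of(q,n)[:1]])
print("disc top",onz(t,450.5,254.5,.0685),"scene",onz(s,173.9,304.1,.0735))
print(rel([.6205,-.159,.16],-25)); print(sense()["grip_width"])
E
```

```text
time_s: 6.05
position: [0.4893, -0.0237, 0.1832]
eef_rot: [[0.994, 0.008, 0.106], [-0.106, -0.002, 0.994], [0.008, -1.0, -0.001]]
force: [-0.2, -0.4, -0.7]
grip_width: 0.0234
(np.float64(456.9980812195262), np.float64(254.69796276431924)) [('well_mouth', array([ 0.6199, -0.1592,  0.0993]), 0.88), ('knob_grip', array([ 0.6203, -0.156 ,  0.0801]), 0.66), ('tray_handle', array([ 0.541 , -0.0251,  0.0573]), 0.96)]
(np.float64(169.80716287246776), np.float64(294.3473196554968)) [('well_mouth', array([ 0.6195, -0.1604,  0.1025]), 0.87), ('knob_grip', array([ 0.6249, -0.1619,  0.0854]), 0.71), ('tray_handle', array([ 0.5396, -0.0299,  0.0554]), 0.79)]
disc top [ 0.62280392 -0.15551682  0.0685    ] scene [ 0.62292142 -0.16009289  0.0735    ]
(array([ 0.1486,  0.0164, -0.1208]), array([ 0.02, 18.89, -0.31]))
0.02384916083937024
```

```bash
python3 -m pendant '[[[0.04,0.01,-0.03],[0,8,0],0.26],[[0.08,0.016,-0.06],[0,15,0],0.26],[[0.12,0.016,-0.1],[0,19,0],0.26],[[0.1495,0.016,-0.12],[0,19,0],0.26],[[0.1495,0.016,-0.12],[0,19,0],0.26],[[0.1495,0.016,-0.12],[0,19,0],0.26]]'
python3 - <<'E'
from h import *
t=get_image("top");s=get_image("scene")
im=[]
for q in (t,s):
    u,v=map(int,proj(q,[.6205,-.159,.11])); c=q["pixels"][v-50:v+40,u-60:u+60]; im.append(cv2.resize(c,(400,300),interpolation=2))
cv2.imwrite("pics/k2.png",cv2.cvtColor(np.hstack(im),cv2.COLOR_RGB2BGR))
print(rel([.6215,-.158,.0885],-25)); print(sense()["joints"])
E
```

```text
time_s: 7.05
position: [0.6211, -0.1586, 0.1587]
eef_rot: [[0.905, -0.008, 0.425], [-0.425, 0.002, 0.905], [-0.008, -1.0, -0.001]]
force: [0.4, 0.8, -0.1]
grip_width: 0.0241
(array([ 0.0017,  0.0713, -0.0001]), array([ 0.07, -0.08, -0.42]))
[-2.10595998e+01  3.58513264e+01  7.39490635e+01 -4.44512593e-02
  7.06238973e+01 -8.59671250e+01]
```

View pics/k2.png

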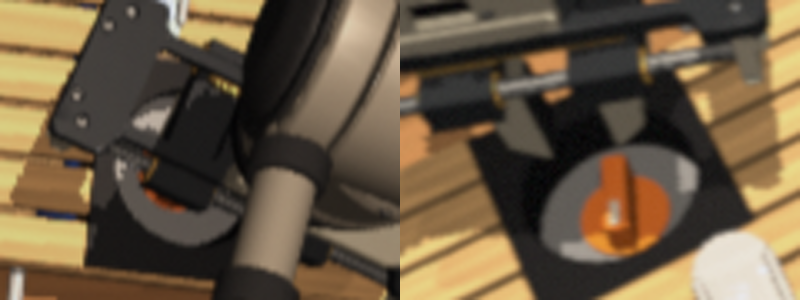

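Right crop: the fingertips at (527,135) and (625,125) straddle the bar (615,190). Going down.

```bash
python3 -m pendant '[[[0.001,0.02,0],[0,0,-0.4],0.26],[[0.001,0.04,0],[0,0,-0.4],0.26],[[0.001,0.05,0],[0,0,-0.4],0.26],[[0.001,0.058,0],[0,0,-0.4],0.26],[[0.001,0.058,0],[0,0,-0.4],0.26]]'
python3 -m pendant '[[[0,0.006,0],[0,0,0],0.26],[[0,0.011,0],[0,0,0],0.26],[[0,0.011,0],[0,0,0],0.26]]'
python3 - <<'E'
from h import *
s=get_image("scene");q=s
u,v=map(int,proj(q,[.6205,-.159,.11])); c=q["pixels"][v-50:v+40,u-60:u+60]
cv2.imwrite("pics/k3.png",cv2.cvtColor(cv2.resize(c,(600,450),interpolation=2),cv2.COLOR_RGB2BGR))
print(rel([.6215,-.158,.0885],-25)); print(sense()["ft_torque"])
E
```

```text
time_s: 7.65
position: [0.6206, -0.157, 0.1013]
eef_rot: [[0.906, -0.002, 0.423], [-0.423, -0.001, 0.906], [-0.002, -1.0, -0.001]]
force: [-0.7, -0.3, 0.0]
grip_width: 0.0238
time_s: 7.95
position: [0.6202, -0.1569, 0.0898]
eef_rot: [[0.906, -0.003, 0.423], [-0.423, -0.0, 0.906], [-0.003, -1.0, -0.001]]
force: [-0.3, 0.6, 0.1]
grip_width: 0.0238
(array([ 0.0014,  0.0016, -0.0005]), array([ 0.08, -0.05, -0.12]))
[-0.05912005 -0.02429886 -0.00096991]
```

View pics/k3.png

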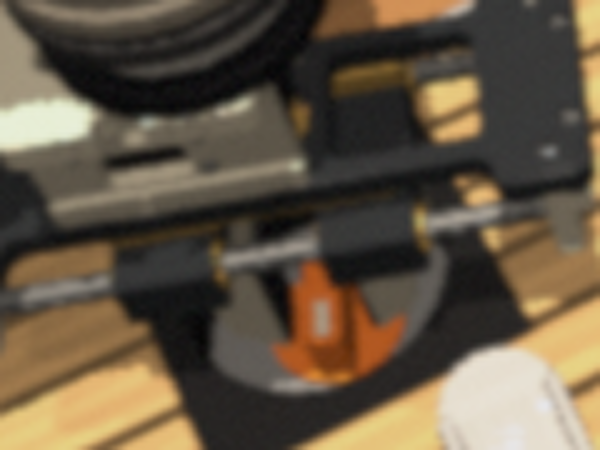

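The fingers straddle the bar. Close.

```bash
python3 -m pendant '[[[0,0,0],[0,0,0],0.15],[[0,0,0],[0,0,0],0],[[0,0,0],[0,0,0],0],[[0,0,0],[0,0,0],0],[[0,0,0],[0,0,0],0]]'
python3 - <<'E'
from h import *
s=sense();print(s["ft_torque"],s["force"],s["position"],s["tau"][5],s["joints"][5], s["eef_rot"])
E
```

```text
time_s: 8.5
position: [0.6208, -0.1567, 0.0904]
eef_rot: [[0.906, -0.002, 0.423], [-0.423, -0.0, 0.906], [-0.001, -1.0, -0.001]]
force: [1.6, 3.3, 1.6]
grip_width: 0.0121
[ 0.46079069 -0.30991832 -0.12230472] [1.63079818 3.28587902 1.61699386] [ 0.62077023 -0.15666573  0.09037018] -0.0939996843226254 -85.93713157771587 [[ 9.05970600e-01 -1.58806077e-03  4.23337631e-01]
 [-4.23338220e-01 -3.84943048e-05  9.05971716e-01]
 [-1.42244205e-03 -9.99998738e-01 -7.07161529e-04]]
```

```bash
cat > t.py <<'E'
from h import *
L=[]
for i in range(4):
    if i: get_image("top")
    s=sense();L.append([s["ft_torque"][2],s["tau"][5]])
E=np.array(s["eef_rot"]);a=np.degrees(np.arctan2(E[1,0],E[0,0]));L=np.array(L)
print("a %.2f q6 %.2f"%(a,s["joints"][5]),"Mz",L[:,0].round(3),"t6",L[:,1].round(3),"F",s["force"].round(1),s["position"].round(4),round(s["grip_width"],4),s["time_s"])
open("log.txt","a").write("%f %f %f\n"%(a,L[:,0].mean(),L[:,1].mean()))
E
python3 t.py
python3 -m pendant '[[[0,0,0],[0,1,0],0],[[0,0,0],[0,2,0],0],[[0,0,0],[0,3,0],0],[[0,0,0],[0,4,0],0]]' >/dev/null; python3 t.py
python3 -m pendant '[[[0,0,0],[0,1,0],0],[[0,0,0],[0,2,0],0],[[0,0,0],[0,3,0],0],[[0,0,0],[0,4,0],0]]' >/dev/null; python3 t.py
```

```text
a -25.05 q6 -85.94 Mz [-0.122 -0.109 -0.105 -0.13 ] t6 [-0.094 -0.095 -0.095 -0.095] F [2.  4.4 1.1] [ 0.6208 -0.1566  0.0904] 0.0117 8.65
a -29.06 q6 -81.93 Mz [0.177 0.15  0.106 0.107] t6 [-0.053  0.069  0.287  0.159] F [2.6 3.9 0. ] [ 0.6208 -0.1565  0.0904] 0.0118 9.2
a -33.11 q6 -77.87 Mz [0.227 0.17  0.116 0.102] t6 [-0.049  0.115  0.276  0.154] F [2.  4.3 0.5] [ 0.6209 -0.1564  0.0904] 0.0118 9.75
```

```bash

python3 -m pendant '[[[0,0,0],[0,1,0],0],[[0,0,0],[0,2,0],0],[[0,0,0],[0,3,0],0],[[0,0,0],[0,4,0],0]]' >/dev/null; python3 t.py
python3 -m pendant '[[[0,0,0],[0,1,0],0],[[0,0,0],[0,2,0],0],[[0,0,0],[0,3,0],0],[[0,0,0],[0,4,0],0]]' >/dev/null; python3 t.py
python3 -m pendant '[[[0,0,0],[0,1,0],0],[[0,0,0],[0,2,0],0],[[0,0,0],[0,3,0],0],[[0,0,0],[0,4,0],0]]' >/dev/null; python3 t.py
python3 -m pendant '[[[0,0,0],[0,1,0],0],[[0,0,0],[0,2,0],0],[[0,0,0],[0,3,0],0],[[0,0,0],[0,4,0],0]]' >/dev/null; python3 t.py
python3 -m pendant '[[[0,0,0],[0,1,0],0],[[0,0,0],[0,2,0],0],[[0,0,0],[0,3,0],0],[[0,0,0],[0,4,0],0]]' >/dev/null; python3 t.py
python3 -m pendant '[[[0,0,0],[0,1,0],0],[[0,0,0],[0,2,0],0],[[0,0,0],[0,3,0],0],[[0,0,0],[0,4,0],0]]' >/dev/null; python3 t.py
```

```text
a -37.19 q6 -73.80 Mz [0.149 0.15  0.116 0.134] t6 [-0.048  0.115  0.276  0.154] F [ 3.   4.9 -0.5] [ 0.6211 -0.1562  0.0904] 0.0116 10.3
a -41.26 q6 -69.72 Mz [0.245 0.177 0.151 0.096] t6 [-0.048  0.116  0.276  0.154] F [3.  5.5 0.4] [ 0.6212 -0.1561  0.0904] 0.012 10.85
a -45.35 q6 -65.64 Mz [0.187 0.118 0.153 0.087] t6 [-0.048  0.116  0.276  0.154] F [3.  4.6 0.6] [ 0.6213 -0.156   0.0904] 0.0121 11.4
a -49.43 q6 -61.56 Mz [0.161 0.161 0.139 0.144] t6 [-0.048  0.116  0.276  0.154] F [2.8 4.5 0.4] [ 0.6214 -0.1558  0.0904] 0.0116 11.95
a -53.51 q6 -57.48 Mz [0.181 0.17  0.089 0.157] t6 [-0.048  0.115  0.276  0.154] F [3.1 5.4 0.4] [ 0.6216 -0.1557  0.0904] 0.0118 12.5
a -57.59 q6 -53.40 Mz [0.215 0.235 0.14  0.142] t6 [-0.038  0.126  0.287  0.165] F [3.4 4.5 0.2] [ 0.6218 -0.1556  0.0904] 0.0119 13.05
```

The joint-6 torque is very repeatable: 0.154 while free, then +0.011 at a = -57.6°. The bite began near a ≈ -54.3°. I'll go on and confirm the slope (expect +0.0135 per step).

```bash

python3 -m pendant '[[[0,0,0],[0,1,0],0],[[0,0,0],[0,2,0],0],[[0,0,0],[0,3,0],0],[[0,0,0],[0,4,0],0]]' >/dev/null; python3 t.py
python3 -m pendant '[[[0,0,0],[0,1,0],0],[[0,0,0],[0,2,0],0],[[0,0,0],[0,3,0],0],[[0,0,0],[0,4,0],0]]' >/dev/null; python3 t.py
python3 -m pendant '[[[0,0,0],[0,1,0],0],[[0,0,0],[0,2,0],0],[[0,0,0],[0,3,0],0],[[0,0,0],[0,4,0],0]]' >/dev/null; python3 t.py
python3 -m pendant '[[[0,0,0],[0,1,0],0],[[0,0,0],[0,2,0],0],[[0,0,0],[0,3,0],0],[[0,0,0],[0,4,0],0]]' >/dev/null; python3 t.py
```

```text
a -61.67 q6 -49.33 Mz [0.156 0.209 0.14  0.154] t6 [-0.026  0.138  0.299  0.177] F [2.9 3.4 0.4] [ 0.6219 -0.1555  0.0904] 0.0118 13.6
a -65.74 q6 -45.25 Mz [0.256 0.175 0.158 0.176] t6 [-0.015  0.15   0.311  0.189] F [ 3.3  4.1 -0.5] [ 0.6221 -0.1554  0.0904] 0.0118 14.15
a -69.82 q6 -41.18 Mz [0.231 0.169 0.25  0.134] t6 [-0.003  0.162  0.322  0.2  ] F [1.4 4.2 0.2] [ 0.6223 -0.1553  0.0904] 0.0116 14.7
a -73.89 q6 -37.11 Mz [0.25  0.212 0.203 0.203] t6 [0.009 0.173 0.334 0.212] F [3.4 4.7 0.8] [ 0.6224 -0.1553  0.0904] 0.0119 15.25
```

```bash

python3 -m pendant '[[[0,0,0],[0,1,0],0],[[0,0,0],[0,2,0],0],[[0,0,0],[0,3,0],0],[[0,0,0],[0,4,0],0]]' >/dev/null; python3 t.py
python3 -m pendant '[[[0,0,0],[0,1,0],0],[[0,0,0],[0,2,0],0],[[0,0,0],[0,3,0],0],[[0,0,0],[0,4,0],0]]' >/dev/null; python3 t.py
python3 -m pendant '[[[0,0,0],[0,1,0],0],[[0,0,0],[0,2,0],0],[[0,0,0],[0,2,0],0],[[0,0,0],[0,2,0],0]]' >/dev/null; python3 t.py
python3 - <<'E'
from h import *
for n in ("top","scene"):
    q=get_image(n);print(n,[(k,world(q,x["point"]).round(4),round(x["conf"],2)) for k in("tray_handle",) for x in tip_of(q,k)[:1]])
E
```

```text
a -77.96 q6 -33.04 Mz [0.241 0.212 0.157 0.226] t6 [0.02  0.185 0.345 0.223] F [3.6 4.4 0.4] [ 0.6226 -0.1552  0.0904] 0.0116 15.8
a -82.03 q6 -28.97 Mz [0.231 0.186 0.224 0.145] t6 [0.031 0.196 0.357 0.235] F [ 3.5  4.4 -0.5] [ 0.6228 -0.1552  0.0904] 0.0119 16.35
a -84.10 q6 -26.90 Mz [0.176 0.236 0.224 0.17 ] t6 [0.201 0.193 0.192 0.192] F [3.2 3.  0.2] [ 0.6229 -0.1552  0.0904] 0.012 16.9
top [('tray_handle', array([ 0.5408, -0.0294,  0.0593]), 0.97)]
scene [('tray_handle', array([ 0.5437, -0.0267,  0.0566]), 0.55)]
```

Turned 30° past the bite. Open a little (the recess limits the fingers) and lift straight out.

```bash

python3 -m pendant '[[[0,0,0],[0,0,0],0.24],[[0,0,0],[0,0,0],0.24],[[0,0,0],[0,0,0],0.24],[[0,-0.015,0],[0,0,0],0.24],[[0,-0.04,0],[0,0,0],0.24],[[0,-0.08,0],[0,0,0],0.24],[[0,-0.12,0],[0,0,0],0.24],[[0,-0.15,0],[0,0,0],0.24]]'
python3 -c "
from h import *
print(rel([.42,.1,.26],-84))"
```

```text
time_s: 17.9
position: [0.6225, -0.1561, 0.2432]
eef_rot: [[0.102, 0.005, 0.995], [-0.995, 0.001, 0.102], [-0.0, -1.0, 0.005]]
force: [1.3, -0.2, -0.2]
grip_width: 0.0221
(array([-0.2754, -0.0177, -0.1752]), array([-0.29, -0.14, -0.  ]))
```

```bash

python3 -m pendant '[[[-0.275,-0.02,-0.175],[0,0,0],0.24],[[-0.275,-0.02,-0.175],[0,0,0],0.24],[[-0.275,-0.02,-0.175],[0,0,0],0.24],[[-0.275,-0.02,-0.175],[0,0,0],0.24],[[-0.275,-0.02,-0.175],[0,0,0],0.24],[[-0.275,-0.02,-0.175],[0,0,0],0.24],[[-0.275,-0.02,-0.175],[0,0,0],0.24],[[-0.275,-0.02,-0.175],[0,0,0],0.24],[[-0.275,-0.02,-0.175],[0,0,0],0.24]]'
python3 - <<'E'
from h import *
t=get_image("top");s=get_image("scene");im=[]
for q in (t,s):
    print([(n,world(q,x["point"]).round(4),round(x["conf"],2)) for n in("tray_handle","shoehorn","incense_holder","door_wedge","alu_box") for x in tip_of(q,n)[:1]])
u,v=map(int,proj(t,[.6205,-.159,.092])); c=t["pixels"][v-45:v+45,u-60:u+60]
a=cv2.resize(c,(400,300),interpolation=2); b=cv2.resize(s["pixels"],(400,300))
cv2.imwrite("pics/end.png",cv2.cvtColor(np.hstack([a,b]),cv2.COLOR_RGB2BGR))
E
```

```text
time_s: 18.8
position: [0.4203, 0.0995, 0.2626]
eef_rot: [[0.103, 0.006, 0.995], [-0.995, -0.0, 0.103], [0.001, -1.0, 0.006]]
force: [-0.2, 0.0, -0.1]
grip_width: 0.0221
[('tray_handle', array([ 0.5419, -0.027 ,  0.0567]), 0.84), ('shoehorn', array([ 0.7426, -0.1418,  0.097 ]), 0.9), ('incense_holder', array([0.6394, 0.0383, 0.1005]), 0.81), ('door_wedge', array([0.752 , 0.0864, 0.1015]), 0.66), ('alu_box', array([0.6619, 0.1676, 0.1025]), 0.8)]
[('tray_handle', array([ 0.5412, -0.0285,  0.0557]), 0.79), ('shoehorn', array([ 0.7441, -0.1388,  0.1019]), 0.63), ('incense_holder', array([0.6396, 0.032 , 0.0974]), 0.68), ('door_wedge', array([0.7508, 0.0786, 0.1026]), 0.84), ('alu_box', array([0.6586, 0.1646, 0.1004]), 0.7)]
```

View pics/end.png

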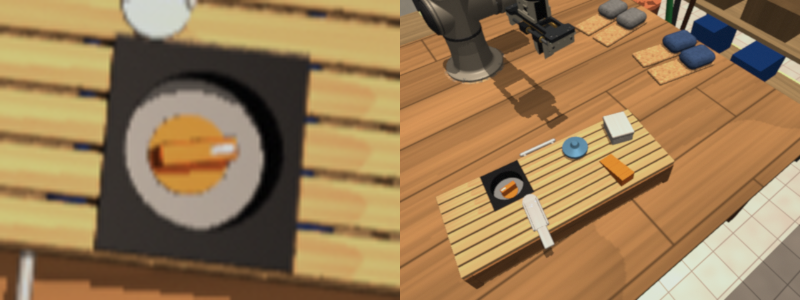

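The bar's white mark now points right, from (150,158) to (237,146), at about -82°. The tray front is flush and the bystanders are in place. Handing in.

```bash
python3 -c "
from workcell import *
print(finish_job())"
```

```text
the job is handed in; nothing more can be done
None
```

I pushed the tray home by its handle, locked it with the knob, let go, moved the arm clear and handed the job in at about 19 s. No verdict came back.

- **Tray:** I pushed until it stopped moving at about 9 N. Before and after locking, the handle stood at x ≈ 0.541, which agrees with the home position of about 0.54 worked out from the bench pose. In the last picture the tray front is flush with the bench.
- **Lock:** I gripped the knob and turned it clockwise in 4° steps. The joint-6 torque stayed constant until about 29° of turn, where the bite began. I went on for about 30° more, as measured at the gripper, so the squeeze should be close to the 14 N asked for.
- **Knob check:** In the last picture the bar stands at about -82° against the gripper's -84°, which is within how well I can read it.
- **Torque slope:** It rose by about 0.165 N m per rad past the bite, a little under the stated 0.19. The separate wrist moment reading was noisier but showed the same rise.
- **Bystanders:** All four are still where they were, within the networks' scatter: most readings moved under 4 mm, the largest about 5 mm.
- **Gripper:** It pulled sideways on the knob with a steady 5 N or so while turning. The force was back to zero after I let go.

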